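Put the coffee tools back in their tray

TASK

Tidy the coffee corner: put the round-based tamper in the smaller round holder of the wooden tray, the handle-less steel cup in the larger round holder, the square tin in the square holder and the scoop lengthways in the oblong holder (its handle may point either way). Each must stand upright, flat on the floor of its holder. Leave the square-based biscuit stamp and the steel jug with the handle where they are.

Things in the scene. Friction and masses are not known exactly. Their poses are not given: they have to be found in the camera images.
- tamper: Coffee tamper standing upright: round steel base disc 50 mm across and 14 mm thick, narrow neck, dark wooden knob on top, 78 mm tall overall; the knob is 29 to 32 mm thick from 48 to 74 mm above the underside (thickest at 62 mm): grip it there. Origin: centre of the underside, z up. About 0.3 kg.
- cup: Plain steel dosing cup, open at the top, straight round wall, NO handle: 64 mm outside diameter, 60 mm tall, standing upright. Origin: centre of the underside, z up. About 0.15 kg.
- tin: Square closed metal tin with a darker lid, 50 x 50 mm, 70 mm tall, standing upright. Origin: centre of the underside; x and y are square to its sides, z up. About 0.2 kg.
- scoop: Steel coffee scoop standing on its bowl: round open bowl 42 mm across, 40 mm tall, with a low flat handle 12 mm wide; 86 mm long overall, along x. Origin: middle of that length, level with the underside; the bowl's centre lies 22 mm from it to -x, the handle (3 to 9 mm above the underside) ends 43 mm to +x. z up. About 0.07 kg.
- stamp: Look-alike, to be left alone: biscuit stamp with the same dark wooden knob as the tamper but a SQUARE steel base 48 x 48 mm, 16 mm thick; 78 mm tall. Origin: centre of the underside, z up.
- jug: Look-alike, to be left alone: small steel milk jug, 62 mm diameter and 60 mm tall like the cup, but with a loop handle reaching 54 mm from the axis to its +y and a small lip at -y. Origin: centre of the underside, z up.
- nest_small: Holder for the tamper: the smaller round one, 66 mm inside, 73 mm outside diameter. Grey, fixed in a wooden tray (240 x 210 mm, rim 18 mm above the worktop) with the other holders, 2 by 2, 114 mm apart in x, 98 mm in y. Floor 4 mm above its origin, 10 mm above the worktop; rim 8 mm above its floor. Origin: centre of underside; x, y along the tray's sides, z up.
- nest_large: Holder for the cup: the larger round one, 81 mm inside, 88 mm outside diameter. Grey, fixed in a wooden tray (240 x 210 mm, rim 18 mm above the worktop) with the other holders, 2 by 2, 114 mm apart in x, 98 mm in y. Floor 4 mm above its origin, 10 mm above the worktop; rim 8 mm above its floor. Origin: centre of underside; x, y along the tray's sides, z up.
- nest_square: Holder for the tin: the square one, 66 x 66 mm inside, 74 x 74 mm outside. Grey, fixed in a wooden tray (240 x 210 mm, rim 18 mm above the worktop) with the other holders, 2 by 2, 114 mm apart in x, 98 mm in y. Floor 4 mm above its origin, 10 mm above the worktop; rim 8 mm above its floor. Origin: centre of underside; x, y along the tray's sides, z up.
- nest_oblong: Holder for the scoop: the oblong one, inside 102 mm along its x and 58 mm along its y (outside 110 x 66 mm). Grey, fixed in a wooden tray (240 x 210 mm, rim 18 mm above the worktop) with the other holders, 2 by 2, 114 mm apart in x, 98 mm in y. Floor 4 mm above its origin, 10 mm above the worktop; rim 8 mm above its floor. Origin: centre of underside; x, y along the tray's sides, z up.
Things that resemble listed ones, but are neither listed nor needed, are in the scene too. Leave any blue look-alike of the scoop alone.

How it is judged:
By the outcome, as a careful person would: the job done as asked, in the order asked, and still so for the second after the job is handed in, with the robot touching nothing.
It also fails if it takes over 128 s, if anything falls off the work surface, if the arm or the gripper's body presses on something with over 40 N, if the wrist force passes 120 N, or if a joint passes its speed limit or range.

ROBOT

A 7-joint arm with a two-finger parallel gripper is mounted at the origin on the work surface. World frame = base frame: x ahead of the robot, y to its left, z up, the work surface at z = 0. Lengths are in m, angles in rad, forces in N, time in s.
With the tool pointing down it reaches from about 0.4 to 0.85 m from the base axis. Payload 10.4 kg.
Tool frame: the origin (TCP) lies between the finger pads; the fingertips stand 11 mm ahead of it and the grasp point (between the pads) lies 8 mm behind it (tip_reach is the distance from the TCP to the fingertips, in m); z points along the fingers, y is the line along which they close (so a half turn about z gives the same grasp; the last joint's range is limited). The gripper opens to 85 mm and grips with 20 to 120 N. Pads are 22 mm wide; open, the fingers measure 114 mm over their backs; the gripper's body (76 mm by 85 mm) begins 54 mm behind the grasp point. The pads swing forward as they close: fully open they stand 13 mm farther back than shut.
Start: joints at [-0.023, 0.332, -0.065, 1.46, 0.022, 1.35, -0.088], TCP at [0.625, 0, 0.242] pointing down, gripper open.
Joint ranges: [-2.6, 2.6], [-0.5, 2.12], [-1.47, 1.34], [0.16, 2.42], [-1.27, 4.41], [0.06, 2.06], [-2.6, 2.6]. Speed limits (rad/s): [2.22, 2.22, 2.79, 2.79, 3.14, 3.14, 3.14].

INTERFACE

Orientations are given as a unit quaternion [x, y, z, w].
In Python, from workcell import * gives the robot as it stands.
- The arm moves only by the shell command python3 -m inch 'ROWS' [OPENING] [FORCE]. ROWS is JSON, a list of rows, each an object with "slide": the shift along the world's x, y, z in m, a list of three; "yaw": the turn about the world's z in rad. A call has 1 to 20 rows; each row is the pose to reach, as a shift and turn from the pose commanded when the call began; what a row does not reach only later rows make up. A row lasts 1/12 s, in which the tool goes at most 41.7 mm and 7.16 degrees, less where a joint would pass 70% of its speed; a pose out of reach is approached as far as the arm can. A call with a gripper value outside its range is refused whole. OPENING is the closure in counts, from 0 (fully open) to 255 (shut), set as the call begins (- or left out, the last holds). The fingers move at their own pace and stop on an object; FORCE is the grip in N (left out, the last holds). Time passes only in rows, so rows that repeat a pose let the fingers close. It gives the time, the measured TCP pose, the force, the opening and the grip force at its end, in the units of the state.
- get_obs(): the state, without advancing time (a new reading comes with each control period).
- camera(name): name is "scene" or "side" or "wrist"; returns a dict with "frame" (420x560x3 uint8, red, green, blue), "fx", "fy", "cx", "cy" (pixels), "k1" (the pictures are not rectified: a ray, as slopes to the right and down, at radius r is drawn at 1 + k1 r^2 times it, then the intrinsics apply), "extrinsics" (4x4, takes a point from world to camera coordinates). Camera axes: x right, y down, z forward; pixel columns grow to the right and rows downward; lengths in m; the calibration is good to about 2 mm. A picture is of the moment at which its call begins. There is no depth.
- hand_in(): hands the job in; it is judged then, once.
The state is a dict: "clock": time; "joint_pos": joint angles; "joint_velocities": joint speeds; "tau": joint torques, N m; "position": TCP position; "ee_rot": TCP orientation; "ft_force": force on the tool from outside, world axes, zero at the start; "torque": the same for the moment, N m; "grip_width": opening from 0.0 (shut) to 1.0 (fully open); "grasp_force": force on a finger pad.
Only numpy, scipy, OpenCV 4.12 (cv2) and the standard library are available. Lean on these libraries where they do the work, as an engineer would, in place of code of your own. Each camera call takes 0.05 s, during which the arm holds its last target. There are 200 camera calls.

## Working session

There is one attempt and no reset: what is moved stays moved. The work goes in short steps, Python scripts to look and compute and a shell command to move; the robot and the scene stay as the last step left them, time stands still between calls to the robot, and variables do not carry over. Pictures are saved under pics/ and viewed, at most 14 in all, crops included, and the job is handed in when it is done.

```bash
mkdir -p pics; cat > h.py <<'E'
from workcell import *
import numpy as np, cv2, json
def snap(name,fn):
    c=camera(name); cv2.imwrite(f'pics/{fn}.png',c['frame'][:,:,::-1]); 
    np.save(f'pics/{fn}.npy',{k:c[k] for k in c},allow_pickle=True); return c
def load(fn): return np.load(f'pics/{fn}.npy',allow_pickle=True).item()
def px2w(c,u,v,z):
    K=np.array([[c['fx'],0,c['cx']],[0,c['fy'],c['cy']],[0,0,1.]])
    p=cv2.undistortPoints(np.array([[[u,v]]],float),K,np.array([c['k1'],0,0,0,0.]))[0,0]
    E=np.array(c['extrinsics']);R=E[:3,:3];t=E[:3,3]
    o=-R.T@t; d=R.T@np.array([p[0],p[1],1]); return o+d*(z-o[2])/d[2]
def w2px(c,P):
    K=np.array([[c['fx'],0,c['cx']],[0,c['fy'],c['cy']],[0,0,1.]]);E=np.array(c['extrinsics'])
    return cv2.projectPoints(np.array([P],float),cv2.Rodrigues(E[:3,:3])[0],E[:3,3],K,np.array([c['k1'],0,0,0,0.]))[0][0,0]
def big(fn,x0,y0,x1,y1,out,s):
    im=cv2.imread(f'pics/{fn}.png')[y0:y1,x0:x1]; cv2.imwrite(f'pics/{out}.png',cv2.resize(im,None,fx=s,fy=s,interpolation=cv2.INTER_CUBIC))
E
python3 - <<'E'
from h import *
for n in('scene','side','wrist'):
    c=snap(n,n+'0'); E=np.array(c['extrinsics']); print(n,-E[:3,:3].T@E[:3,3],E[2,:3],c['fx'],c['k1'])
big('scene0',0,0,560,420,'sceneb',1.42)
o=get_obs(); print(o['ee_rot'],o['position'],o['grip_width'],o['clock'])
E
```

```text
scene [ 1.11575187 -0.38668726  0.84435435] [-0.57763713  0.33591982 -0.74397125] 466.44387938882517 -0.029496739648051305
side [0.08420279 0.43696435 0.52016822] [ 0.53091224 -0.58305645 -0.61496127] 405.315623242454 -0.10681771203074376
wrist [0.62553654 0.07814276 0.37235216] [-0.00106142 -0.3086468  -0.95117613] 315.8635317625393 -0.043989437240287456
[ 7.07078426e-01  7.07134923e-01 -4.13611226e-04 -3.58401352e-04] [6.24717360e-01 4.61861871e-06 2.41715127e-01] 0.998917105867457 0.15
```

View pics/sceneb.png

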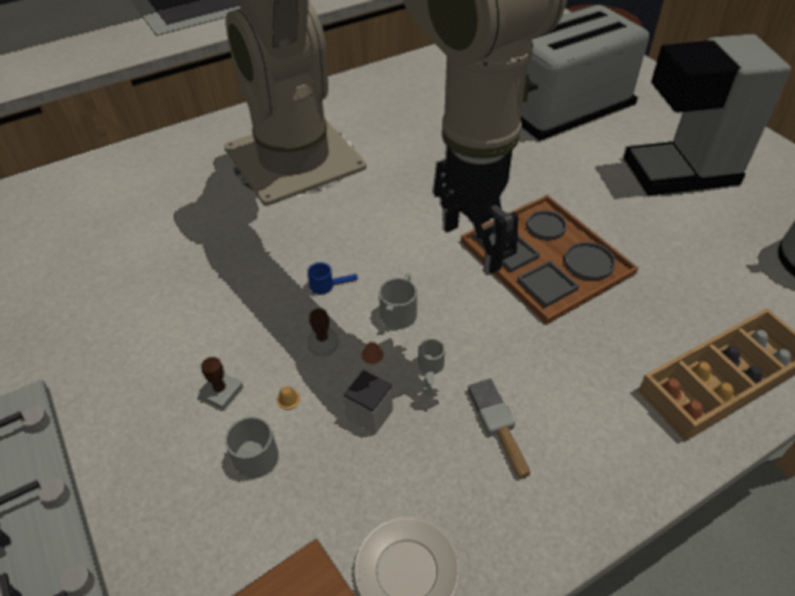

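View pics/side0.png

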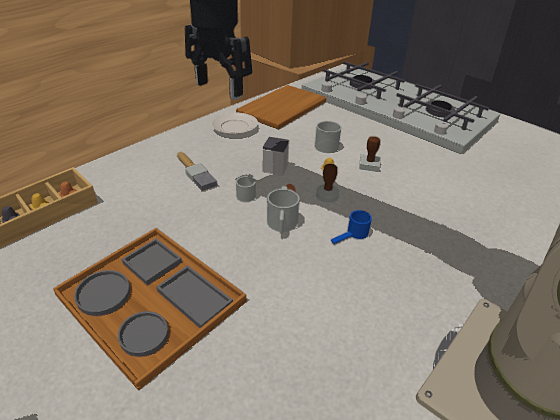

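The scene picture at 1.42x shows:
- **Knobs:** one at (320,330) with a round base, which is the tamper, and one at (218,380) with a square base, which is the stamp.
- **Steel cups:** one at (252,447) with no handle, which is the cup, and one at (398,300) with a handle, which is the jug.
- **Scoops:** blue at (320,278), which is the decoy, and steel at (431,355).
- **Tin:** at (367,400).

The tray is at (550,258). I'll confirm these in crops.

```bash
python3 - <<'E'
from h import *
big('scene0',135,180,335,340,'c1',4)
big('side0',220,110,400,250,'c2',4.2)
E
```

```text
(no output)
```

View pics/c1.png

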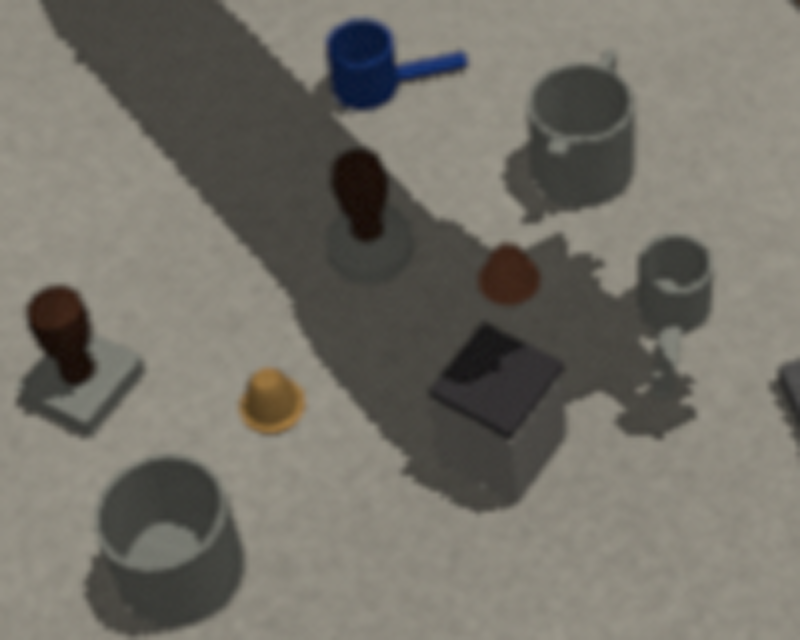

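View pics/c2.png

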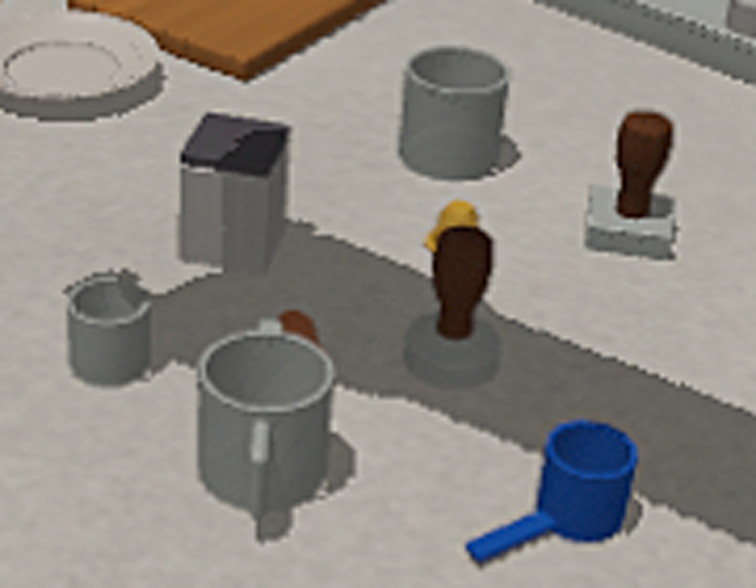

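The crops confirm these, in c1 coordinates:
- The tamper is at (370,240) with a round base; the stamp at (80,380) has a square base.
- The cup is at (170,540) and has no handle; the jug at (580,130) has one.
- The steel scoop is at (675,280), with its handle pointing down in the image and in shadow.

```bash
python3 - <<'E'
from h import *
np.set_printoptions(precision=4,suppress=True)
S=load('scene0');D=load('side0');s=lambda u,v:(135+u/4,180+v/4);d=lambda u,v:(220+u/4.2,110+v/4.2)
P=lambda n,c,uv,z:print(n,px2w(c,*uv,z)[:2])
P('tamper base',S,s(370,240),.014);P('tamper base side',D,d(452,345),.014)
P('cup rim S',S,s(163,510),.06);P('cup rim D',D,d(456,70),.06)
for q in((487,323),(564,368),(508,436),(430,392)):P('tin lid',S,s(*q),.07)
for q in((210,114),(291,127),(273,177),(181,160)):P('tin lid D',D,d(*q),.07)
P('scoop rim S',S,s(675,264),.04);P('scoop rim D',D,d(110,300),.04)
P('scoop hnd',S,s(671,362),.009)
P('jug S',S,s(581,102),.06);P('jug D',D,d(266,372),.06);P('jughandle',S,s(610,58),.05)
P('stamp S',S,s(85,385),.016);P('stamp D',D,d(630,220),.016);P('blue',S,s(362,45),.04);P('capsule',S,s(270,395),.01);P('choc',S,s(510,280),.01)
for q in((54,292),(157,230),(245,296),(139,382)):P('tray',D,q,.018)
for n,q in dict(large=(103,292),small=(144,333),square=(152,261),oblong=(196,297)).items():P(n,D,q,.018)
for n,q in dict(large=(588,261),small=(546,225),square=(547,284)).items():P(n+' S',S,(q[0]/1.42,q[1]/1.42),.018)
for q in ((547,198),(636,268),(547,321),(462,240)):P('trayS',S,(q[0]/1.42,q[1]/1.42),.018)
E
```

```text
tamper base [ 0.4863 -0.1692]
tamper base side [ 0.4763 -0.1626]
cup rim S [ 0.6165 -0.3387]
cup rim D [ 0.611  -0.3358]
tin lid [ 0.6078 -0.1569]
tin lid [ 0.6518 -0.1373]
tin lid [ 0.6718 -0.1803]
tin lid [ 0.6297 -0.2009]
tin lid D [ 0.662 -0.176]
tin lid D [ 0.6207 -0.1971]
tin lid D [ 0.5911 -0.1497]
tin lid D [ 0.6373 -0.128 ]
scoop rim S [ 0.6069 -0.0424]
scoop rim D [ 0.6006 -0.0407]
scoop hnd [ 0.6419 -0.0666]
jug S [ 0.4943 -0.0344]
jug D [ 0.4877 -0.0311]
jughandle [0.4652 0.0025]
stamp S [ 0.4966 -0.343 ]
stamp D [ 0.4771 -0.3315]
blue [ 0.3697 -0.114 ]
capsule [ 0.5495 -0.2602]
choc [ 0.5494 -0.114 ]
tray [0.6164 0.3739]
tray [0.6257 0.1671]
tray [0.3942 0.1589]
tray [0.387  0.3587]
large [0.5602 0.3152]
small [0.4477 0.3106]
square [0.5633 0.2194]
oblong [0.4473 0.2147]
large S [0.5727 0.3066]
small S [0.4604 0.3037]
square S [0.5782 0.2099]
trayS [0.4007 0.3548]
trayS [0.6295 0.3663]
trayS [0.6423 0.1577]
trayS [0.4124 0.1483]
```

View pics/wrist0.png

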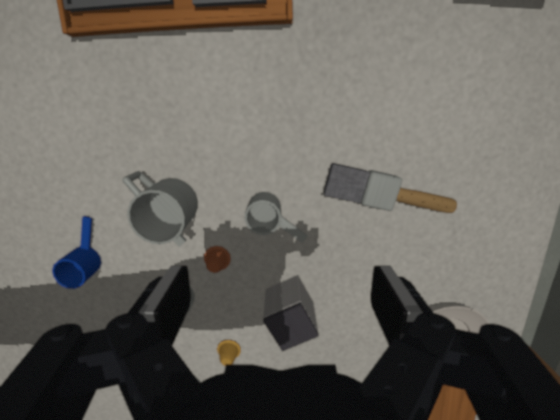

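```bash
python3 - <<'E'
from h import *
np.set_printoptions(precision=4,suppress=True)
for f in('wrist0','side0','scene0'):
    c=load(f)
    for n,p in dict(tipA=(.625,.05,.235),tipB=(.625,-.05,.235),scooprim=(.604,-.042,.04),tin=(.636,-.165,.07),square=(.57,.214,.018),tray=(.634,.163,.018)).items(): print(f,n,w2px(c,p))
E
```

```text
wrist0 tipA [279.2981 171.6292]
wrist0 tipB [279.4969 353.1428]
wrist0 scooprim [261.2525 217.4853]
wrist0 tin [289.5441 326.4246]
wrist0 square [222.9071 -40.5613]
wrist0 tray [288.99    17.0666]
side0 tipA [196.0872 103.0218]
side0 tipB [239.0007  87.7005]
side0 scooprim [245.5366 180.5315]
side0 tin [274.9174 142.6365]
side0 square [152.474  257.4722]
side0 tray [156.3539 226.9398]
scene0 tipA [352.0841 169.6047]
scene0 tipB [307.7633 189.3776]
scene0 scooprim [303.1939 245.0078]
scene0 tin [259.9745 272.3794]
scene0 square [384.3706 197.2431]
scene0 tray [384.7238 222.7894]
```

The wrist view shows the tin lid at (291,326), which fits the mean of the scene and side estimates. The scoop bowl is at (264,210) with its handle towards lower right. I'll move above the tamper and look again.

```bash
python3 -m inch '[{"slide":[-0.04,-0.04,-0.01],"yaw":0},{"slide":[-0.07,-0.07,-0.02],"yaw":0},{"slide":[-0.1,-0.1,-0.03],"yaw":0},{"slide":[-0.12,-0.13,-0.04],"yaw":0},{"slide":[-0.145,-0.16,-0.05],"yaw":0},{"slide":[-0.145,-0.16,-0.05],"yaw":0},{"slide":[-0.145,-0.16,-0.05],"yaw":0},{"slide":[-0.145,-0.16,-0.05],"yaw":0},{"slide":[-0.145,-0.16,-0.05],"yaw":0},{"slide":[-0.145,-0.16,-0.05],"yaw":0}]'
python3 - <<'E'
from h import *
c=snap('wrist','w1'); big('w1',0,0,560,420,'w1b',1.42)
print(get_obs()['position'],[w2px(c,p) for p in((.4815,-.166,.078),(.4815,-.166,.014))])
E
```

```text
clock: 0.98
position: [0.481, -0.1587, 0.1925]
ee_rot: [0.706, 0.708, 0.0, 0.0]
ft_force: [-0.2, -0.7, -0.2]
grip_width: 0.996
grasp_force: 0.0
[ 0.48093145 -0.15879008  0.19251733] [array([279.760371  , 213.88089275]), array([279.78661366, 193.13840648])]
```

View pics/w1b.png

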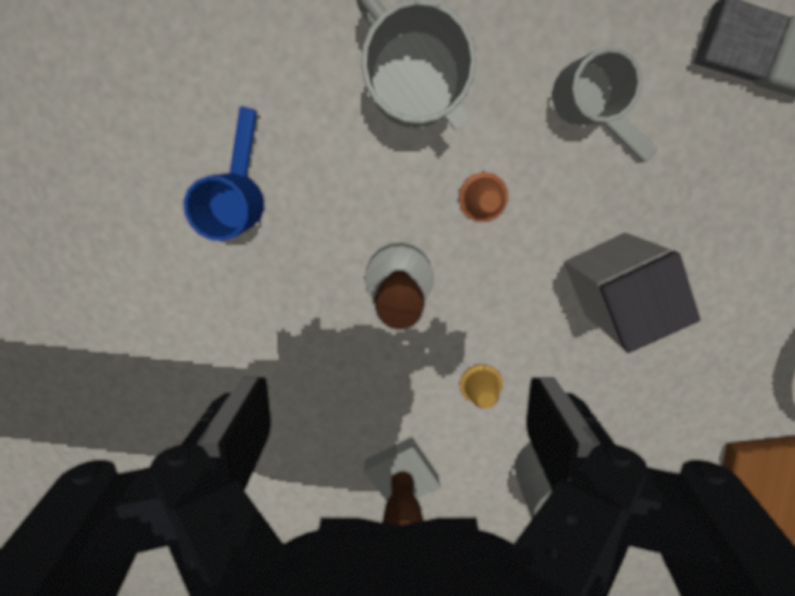

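The tamper knob is at (400,302) in the 1.42x picture, within 2 px of the prediction. The scoop rim (606,84), handle tip (648,154) and tin lid are also clear.

```bash
python3 - <<'E'
from h import *
np.set_printoptions(precision=4,suppress=True)
c=load('w1');f=lambda u,v,z:px2w(c,u/1.42,v/1.42,z)[:2]
print('tamper',f(400,302,.074),f(399,274,.014))
b=f(606,84,.04);h=f(648,154,.009);print('scoop',b,h,np.linalg.norm(h-b),np.arctan2(*(h-b)[::-1]), 'origin',b+(h-b)/np.linalg.norm(h-b)*.022)
q=np.array([f(600,290,.07),f(680,252,.07),f(700,320,.07),f(628,352,.07)]);print('tin',q.mean(0),np.diff(q,axis=0),[np.arctan2(*d[::-1])for d in np.diff(q,axis=0)])
print('stamp',f(403,473,.016),'jug',f(418,63,.06))
E
```

```text
tamper [ 0.4831 -0.1663] [ 0.4827 -0.1658]
scoop [ 0.6038 -0.0426] [ 0.6521 -0.0819] 0.06225573598731768 -0.683721231882689 origin [ 0.6208 -0.0565]
tin [ 0.6364 -0.1691] [[ 0.0448  0.0235]
 [ 0.0214 -0.0428]
 [-0.0423 -0.0215]] [np.float64(0.4831162969461825), np.float64(-1.1073452517815299), np.float64(-2.6718168083172165)]
stamp [ 0.4865 -0.3372] jug [ 0.4924 -0.0361]
```

```bash
python3 -m inch '[{"slide":[0.003,-0.006,-0.03],"yaw":0},{"slide":[0.003,-0.006,-0.06],"yaw":0},{"slide":[0.003,-0.006,-0.09],"yaw":0},{"slide":[0.003,-0.006,-0.115],"yaw":0},{"slide":[0.003,-0.006,-0.13],"yaw":0},{"slide":[0.003,-0.006,-0.138],"yaw":0},{"slide":[0.003,-0.006,-0.138],"yaw":0},{"slide":[0.003,-0.006,-0.138],"yaw":0}]' 0
python3 -m inch '[{"slide":[0,0,0],"yaw":0},{"slide":[0,0,0],"yaw":0},{"slide":[0,0,0],"yaw":0},{"slide":[0,0,0],"yaw":0},{"slide":[0,0,0],"yaw":0},{"slide":[0,0,0],"yaw":0},{"slide":[0,0,0],"yaw":0},{"slide":[0,0,0],"yaw":0},{"slide":[0,0,0],"yaw":0},{"slide":[0,0,0],"yaw":0},{"slide":[0,0,0.02],"yaw":0},{"slide":[0,0,0.05],"yaw":0},{"slide":[0,0,0.08],"yaw":0},{"slide":[0,0,0.11],"yaw":0},{"slide":[0,0,0.11],"yaw":0}]' 255 40
```

```text
clock: 1.7
position: [0.4836, -0.1656, 0.0548]
ee_rot: [0.707, 0.707, 0.0, 0.0]
ft_force: [-0.2, -0.5, 0.6]
grip_width: 0.997
grasp_force: 0.0
clock: 2.95
position: [0.4856, -0.1668, 0.1701]
ee_rot: [0.707, 0.707, 0.002, 0.004]
ft_force: [1.2, -0.9, -2.1]
grip_width: 0.346
grasp_force: 40.5
```

```bash
python3 -m inch '[{"slide":[0,0.02,0.02],"yaw":0},{"slide":[0,0.045,0.04],"yaw":0},{"slide":[0,0.075,0.06],"yaw":0},{"slide":[0,0.105,0.07],"yaw":0},{"slide":[0,0.135,0.07],"yaw":0},{"slide":[0.005,0.165,0.07],"yaw":0},{"slide":[0.01,0.195,0.07],"yaw":0},{"slide":[0.015,0.225,0.07],"yaw":0},{"slide":[0.02,0.255,0.07],"yaw":0},{"slide":[0.02,0.285,0.07],"yaw":0},{"slide":[0.02,0.315,0.07],"yaw":0},{"slide":[0.02,0.345,0.07],"yaw":0},{"slide":[0.02,0.365,0.07],"yaw":0},{"slide":[0.02,0.38,0.07],"yaw":0},{"slide":[0.02,0.385,0.07],"yaw":0},{"slide":[0.02,0.385,0.07],"yaw":0},{"slide":[0.02,0.385,0.07],"yaw":0}]'
python3 - <<'E'
from h import *
c=snap('wrist','w2'); big('w2',0,0,560,420,'w2b',1.42)
for n,p in dict(small=(.454,.307),large=(.566,.311),square=(.571,.215),oblong=(.453,.209)).items(): print(n,w2px(c,p+(.018,))*1.42)
E
```

```text
clock: 4.37
position: [0.503, 0.2179, 0.2337]
ee_rot: [0.707, 0.707, -0.001, 0.0]
ft_force: [0.0, -1.0, -3.0]
grip_width: 0.348
grasp_force: 40.7
small [329.94247877 133.51504493]
large [483.19586217 127.71986876]
square [482.92156366 256.02770653]
oblong [334.2125753  263.47058012]
```

View pics/w2b.png

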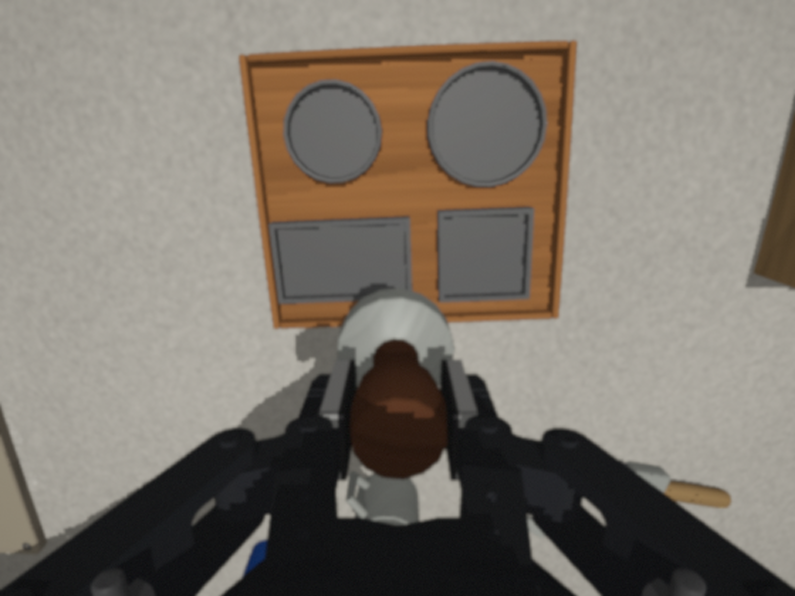

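The wrist view (1.42x) shows the holders unobstructed: small (333,132), large (487,124), square (485,254), oblong (342,260).

```bash
python3 - <<'E'
from h import *
np.set_printoptions(precision=4,suppress=True)
c=load('w2')
m=np.array([px2w(c,u/1.42,v/1.42,.018)[:2] for u,v in((333,132.5),(487,124.5),(485,254),(342,260))])
g=np.array([[-57,49],[57,49],[57,-49],[-57,-49]])/1000
print(m)
H=(g-g.mean(0)).T@(m-m.mean(0));U,_,V=np.linalg.svd(H);R=V.T@U.T
print('yaw',np.arctan2(R[1,0],R[0,0]),'fit',g@R.T+m.mean(0), get_obs()['position'])
E
```

```text
[[0.4563 0.3077]
 [0.5687 0.3132]
 [0.5726 0.2166]
 [0.4593 0.2118]]
yaw 0.04172311749841101 fit [[0.4552 0.3089]
 [0.5691 0.3137]
 [0.5732 0.2158]
 [0.4593 0.211 ]] [0.5032 0.2175 0.2339]
```

```bash
python3 -m inch '[{"slide":[-0.015,0.03,-0.01],"yaw":0},{"slide":[-0.03,0.06,-0.03],"yaw":0},{"slide":[-0.04,0.08,-0.05],"yaw":0},{"slide":[-0.048,0.091,-0.075],"yaw":0},{"slide":[-0.048,0.091,-0.1],"yaw":0},{"slide":[-0.048,0.091,-0.12],"yaw":0},{"slide":[-0.048,0.091,-0.135],"yaw":0},{"slide":[-0.048,0.091,-0.145],"yaw":0},{"slide":[-0.048,0.091,-0.152],"yaw":0},{"slide":[-0.048,0.091,-0.158],"yaw":0},{"slide":[-0.048,0.091,-0.163],"yaw":0},{"slide":[-0.048,0.091,-0.167],"yaw":0},{"slide":[-0.048,0.091,-0.169],"yaw":0},{"slide":[-0.048,0.091,-0.169],"yaw":0},{"slide":[-0.048,0.091,-0.169],"yaw":0}]'
```

```text
clock: 5.67
position: [0.4552, 0.3102, 0.0657]
ee_rot: [0.707, 0.707, 0.0, 0.0]
ft_force: [0.3, 0.4, -3.7]
grip_width: 0.346
grasp_force: 40.6
```

```bash
python3 -m inch '[{"slide":[0,0,-0.001],"yaw":0},{"slide":[0,0,-0.002],"yaw":0},{"slide":[0,0,-0.002],"yaw":0}]'
python3 -m inch '[{"slide":[0,0,0],"yaw":0},{"slide":[0,0,0],"yaw":0},{"slide":[0,0,0],"yaw":0},{"slide":[0,0,0],"yaw":0},{"slide":[0,0,0],"yaw":0},{"slide":[0,0,0],"yaw":0},{"slide":[0,0,0],"yaw":0},{"slide":[0,0,0],"yaw":0},{"slide":[0,0,0.03],"yaw":0},{"slide":[0,0,0.06],"yaw":0},{"slide":[0,0,0.09],"yaw":0},{"slide":[0,0,0.12],"yaw":0},{"slide":[0,-0.03,0.15],"yaw":0},{"slide":[0.01,-0.06,0.15],"yaw":0},{"slide":[0.02,-0.095,0.15],"yaw":0},{"slide":[0.03,-0.13,0.15],"yaw":0},{"slide":[0.04,-0.165,0.15],"yaw":0},{"slide":[0.05,-0.2,0.15],"yaw":0},{"slide":[0.06,-0.235,0.15],"yaw":0},{"slide":[0.07,-0.27,0.15],"yaw":0}]' 0
python3 -m inch '[{"slide":[0.01,-0.03,0],"yaw":0},{"slide":[0.02,-0.06,0],"yaw":0},{"slide":[0.03,-0.095,0],"yaw":0},{"slide":[0.04,-0.13,0],"yaw":0},{"slide":[0.05,-0.165,0],"yaw":0},{"slide":[0.06,-0.2,0],"yaw":0},{"slide":[0.07,-0.235,0],"yaw":0},{"slide":[0.08,-0.27,0],"yaw":0},{"slide":[0.085,-0.3,0],"yaw":0},{"slide":[0.088,-0.33,0],"yaw":0},{"slide":[0.088,-0.355,0],"yaw":0},{"slide":[0.088,-0.375,0],"yaw":0},{"slide":[0.088,-0.375,0],"yaw":0},{"slide":[0.088,-0.375,0],"yaw":0}]'
python3 - <<'E'
from h import *
c=snap('wrist','w3'); d=snap('side','s3')
a=cv2.imread('pics/w3.png');b=cv2.resize(cv2.imread('pics/s3.png')[220:400,40:260],None,fx=2,fy=2)
a[:]=a; cv2.imwrite('pics/m3.png',np.vstack([a[60:,:440],b])[:600] if 0 else np.hstack([a[:,100:460],cv2.resize(b,(440,420))]))
print(w2px(c,(.6135,-.337,.06)))
E
```

```text
clock: 5.92
position: [0.4555, 0.3105, 0.0652]
ee_rot: [0.707, 0.707, 0.001, 0.0]
ft_force: [-5.5, -3.7, 13.9]
grip_width: 0.352
grasp_force: 42.1
clock: 7.58
position: [0.5252, 0.0382, 0.2135]
ee_rot: [0.707, 0.707, 0.0, 0.0]
ft_force: [0.5, 0.8, -0.1]
grip_width: 1.004
grasp_force: 0.0
clock: 8.75
position: [0.6124, -0.3362, 0.2127]
ee_rot: [0.708, 0.706, -0.0, -0.0]
ft_force: [0.2, 0.7, -0.4]
grip_width: 0.999
grasp_force: 0.0
[280.64158769 193.66721478]
```

View pics/m3.png

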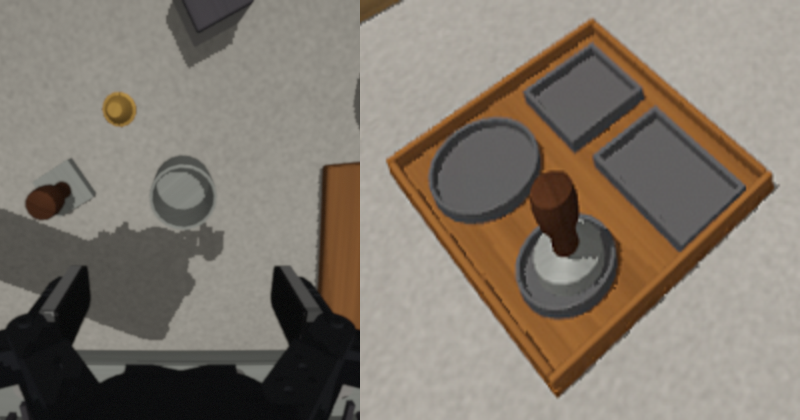

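The tamper sits in the small holder (right half, around (567,250)). The cup rim centre is at (283,193) in the wrist frame, with no handle, so I'll grasp it.

```bash
python3 -m inch '[{"slide":[0.002,-0.001,-0.03],"yaw":0},{"slide":[0.002,-0.001,-0.06],"yaw":0},{"slide":[0.002,-0.001,-0.09],"yaw":0},{"slide":[0.002,-0.001,-0.12],"yaw":0},{"slide":[0.002,-0.001,-0.145],"yaw":0},{"slide":[0.002,-0.001,-0.165],"yaw":0},{"slide":[0.002,-0.001,-0.178],"yaw":0},{"slide":[0.002,-0.001,-0.178],"yaw":0},{"slide":[0.002,-0.001,-0.178],"yaw":0}]'
python3 -m inch '[{"slide":[0,0,0],"yaw":0},{"slide":[0,0,0],"yaw":0},{"slide":[0,0,0],"yaw":0},{"slide":[0,0,0],"yaw":0},{"slide":[0,0,0],"yaw":0},{"slide":[0,0,0],"yaw":0},{"slide":[0,0,0],"yaw":0},{"slide":[0,0,0.02],"yaw":0},{"slide":[0,0,0.05],"yaw":0},{"slide":[0,0,0.08],"yaw":0},{"slide":[0,0,0.11],"yaw":0},{"slide":[0,0,0.14],"yaw":0},{"slide":[0,0.02,0.16],"yaw":0},{"slide":[0,0.045,0.16],"yaw":0},{"slide":[0,0.075,0.16],"yaw":0},{"slide":[0,0.105,0.16],"yaw":0},{"slide":[0,0.135,0.16],"yaw":0},{"slide":[0,0.165,0.16],"yaw":0},{"slide":[0,0.195,0.16],"yaw":0},{"slide":[0,0.225,0.16],"yaw":0}]' 255 40
```

```text
clock: 9.6
position: [0.6154, -0.3351, 0.0357]
ee_rot: [0.707, 0.707, 0.0, -0.0]
ft_force: [0.5, -0.9, 0.6]
grip_width: 1.001
grasp_force: 0.0
clock: 11.27
position: [0.615, -0.1096, 0.1963]
ee_rot: [0.707, 0.707, 0.0, 0.001]
ft_force: [-0.0, -0.2, -2.2]
grip_width: 0.744
grasp_force: 44.9
```

```bash
python3 -m inch '[{"slide":[0,0.03,0],"yaw":0},{"slide":[-0.005,0.06,0],"yaw":0},{"slide":[-0.01,0.09,0],"yaw":0},{"slide":[-0.015,0.12,0],"yaw":0},{"slide":[-0.02,0.15,0],"yaw":0},{"slide":[-0.025,0.18,0],"yaw":0},{"slide":[-0.03,0.21,0],"yaw":0},{"slide":[-0.035,0.24,0],"yaw":0},{"slide":[-0.04,0.27,0],"yaw":0},{"slide":[-0.046,0.3,0],"yaw":0},{"slide":[-0.046,0.33,0],"yaw":0},{"slide":[-0.046,0.36,0],"yaw":0},{"slide":[-0.046,0.385,0],"yaw":0},{"slide":[-0.046,0.405,-0.01],"yaw":0},{"slide":[-0.046,0.418,-0.03],"yaw":0},{"slide":[-0.046,0.426,-0.06],"yaw":0},{"slide":[-0.046,0.426,-0.085],"yaw":0},{"slide":[-0.046,0.426,-0.105],"yaw":0},{"slide":[-0.046,0.426,-0.12],"yaw":0},{"slide":[-0.046,0.426,-0.13],"yaw":0}]'
python3 -m inch '[{"slide":[0,0,-0.005],"yaw":0},{"slide":[0,0,-0.01],"yaw":0},{"slide":[0,0,-0.014],"yaw":0},{"slide":[0,0,-0.017],"yaw":0},{"slide":[0,0,-0.019],"yaw":0},{"slide":[0,0,-0.02],"yaw":0},{"slide":[0,0,-0.02],"yaw":0}]'
```

```text
clock: 12.93
position: [0.5685, 0.3146, 0.064]
ee_rot: [0.707, 0.707, -0.001, -0.0]
ft_force: [0.2, 0.1, -1.1]
grip_width: 0.746
grasp_force: 44.9
clock: 13.52
position: [0.5695, 0.3153, 0.0478]
ee_rot: [0.707, 0.707, 0.001, 0.0]
ft_force: [-6.6, -3.3, 13.8]
grip_width: 0.746
grasp_force: 46.1
```

```bash
python3 -m inch '[{"slide":[0,0,0],"yaw":0},{"slide":[0,0,0],"yaw":0},{"slide":[0,0,0],"yaw":0},{"slide":[0,0,0],"yaw":0},{"slide":[0,0,0],"yaw":0},{"slide":[0,0,0.03],"yaw":0},{"slide":[0,0,0.06],"yaw":0},{"slide":[0,0,0.09],"yaw":0},{"slide":[0,0,0.12],"yaw":0},{"slide":[0,-0.02,0.15],"yaw":0},{"slide":[0.01,-0.05,0.16],"yaw":0},{"slide":[0.02,-0.085,0.16],"yaw":0},{"slide":[0.03,-0.12,0.16],"yaw":0},{"slide":[0.035,-0.155,0.16],"yaw":0},{"slide":[0.04,-0.19,0.16],"yaw":0},{"slide":[0.045,-0.225,0.16],"yaw":0},{"slide":[0.05,-0.26,0.16],"yaw":0},{"slide":[0.055,-0.295,0.16],"yaw":0},{"slide":[0.06,-0.33,0.16],"yaw":0},{"slide":[0.065,-0.365,0.16],"yaw":0}]' 0
python3 -m inch '[{"slide":[0,-0.03,0],"yaw":0.1},{"slide":[0,-0.06,0],"yaw":0.2},{"slide":[0,-0.09,0],"yaw":0.3},{"slide":[0.002,-0.11,0],"yaw":0.4},{"slide":[0.002,-0.119,0],"yaw":0.47},{"slide":[0.002,-0.119,0],"yaw":0.47},{"slide":[0.002,-0.119,0],"yaw":0.47},{"slide":[0.002,-0.119,0],"yaw":0.47}]'
python3 - <<'E'
from h import *
c=snap('wrist','w4'); d=snap('side','s4')
a=cv2.imread('pics/w4.png');b=cv2.resize(cv2.imread('pics/s4.png')[210:390,40:260],None,fx=2,fy=2)
cv2.imwrite('pics/m4.png',np.hstack([a[:,100:460],cv2.resize(b,(440,420))]))
print([w2px(c,(.6364+.0354*np.cos(t),-.169+.0354*np.sin(t),.07)) for t in .47+np.pi/4+np.arange(4)*np.pi/2])
E
```

```text
clock: 15.18
position: [0.634, -0.0517, 0.2054]
ee_rot: [0.707, 0.707, 0.0, 0.0]
ft_force: [0.3, 0.1, 0.4]
grip_width: 0.997
grasp_force: 0.0
clock: 15.85
position: [0.6362, -0.1674, 0.2053]
ee_rot: [0.523, 0.852, 0.0, -0.0]
ft_force: [-0.8, 0.3, 1.2]
grip_width: 0.998
grasp_force: 0.0
[array([308.42690089, 171.62356165]), array([249.88842308, 171.69658936]), array([251.57625511, 226.29920569]), array([306.97619413, 226.2326764 ])]
```

View pics/m4.png

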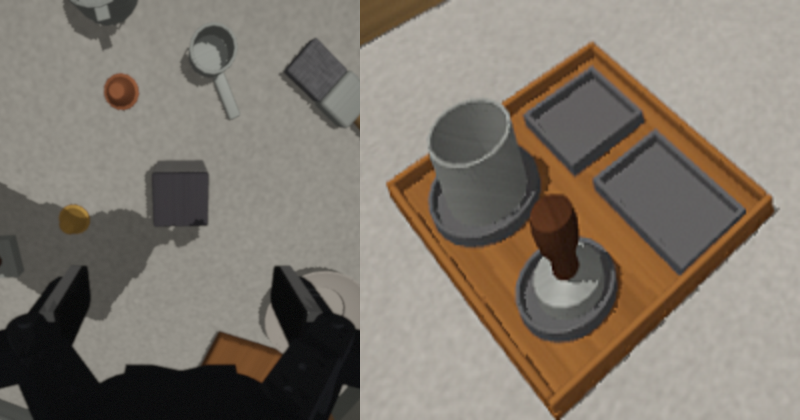

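The cup is seated upright in the large holder. The tin lid appears at cols 252–309, rows 172–226, matching the prediction and square to the fingers.

```bash
python3 -m inch '[{"slide":[0.001,-0.001,-0.03],"yaw":0},{"slide":[0.001,-0.001,-0.06],"yaw":0},{"slide":[0.001,-0.001,-0.09],"yaw":0},{"slide":[0.001,-0.001,-0.115],"yaw":0},{"slide":[0.001,-0.001,-0.135],"yaw":0},{"slide":[0.001,-0.001,-0.15],"yaw":0},{"slide":[0.001,-0.001,-0.16],"yaw":0},{"slide":[0.001,-0.001,-0.16],"yaw":0},{"slide":[0.001,-0.001,-0.16],"yaw":0}]'
python3 -m inch '[{"slide":[0,0,0],"yaw":0},{"slide":[0,0,0],"yaw":0},{"slide":[0,0,0],"yaw":0},{"slide":[0,0,0],"yaw":0},{"slide":[0,0,0],"yaw":0},{"slide":[0,0,0],"yaw":0},{"slide":[0,0,0],"yaw":0},{"slide":[0,0,0],"yaw":0},{"slide":[0,0,0.02],"yaw":0},{"slide":[0,0,0.05],"yaw":0},{"slide":[0,0,0.08],"yaw":0},{"slide":[0,0,0.11],"yaw":0},{"slide":[0,0.01,0.14],"yaw":0},{"slide":[0,0.03,0.15],"yaw":0},{"slide":[0,0.06,0.15],"yaw":0},{"slide":[0,0.09,0.15],"yaw":0}]' 255 40
python3 - <<'E'
from h import *
np.set_printoptions(precision=4,suppress=True)
c=load('w4');b=px2w(c,312,52,.04)[:2];h=px2w(c,334,115,.009)[:2];u=(h-b)/np.linalg.norm(h-b)
print(b,h,np.linalg.norm(h-b),np.arctan2(u[1],u[0]),px2w(c,410,310,.02))
E
```

```text
clock: 16.7
position: [0.6372, -0.1694, 0.0456]
ee_rot: [0.523, 0.852, 0.0, -0.0]
ft_force: [0.5, -1.5, 0.8]
grip_width: 0.999
grasp_force: 0.0
clock: 18.03
position: [0.6371, -0.08, 0.1964]
ee_rot: [0.524, 0.852, 0.0, 0.001]
ft_force: [0.8, 0.9, -2.7]
grip_width: 0.579
grasp_force: 42.4
[ 0.6058 -0.0462] [ 0.6535 -0.0817] 0.0594933271303221 -0.6407903564871464 [ 0.844  -0.2343  0.02  ]
```

```bash
python3 -m inch '[{"slide":[-0.005,0.03,0],"yaw":-0.06},{"slide":[-0.01,0.06,0],"yaw":-0.12},{"slide":[-0.02,0.09,0],"yaw":-0.18},{"slide":[-0.03,0.12,0],"yaw":-0.24},{"slide":[-0.04,0.15,0],"yaw":-0.3},{"slide":[-0.05,0.18,0],"yaw":-0.36},{"slide":[-0.06,0.21,0],"yaw":-0.4},{"slide":[-0.064,0.24,0],"yaw":-0.43},{"slide":[-0.064,0.265,0],"yaw":-0.43},{"slide":[-0.064,0.285,-0.01],"yaw":-0.43},{"slide":[-0.064,0.295,-0.03],"yaw":-0.43},{"slide":[-0.064,0.295,-0.06],"yaw":-0.43},{"slide":[-0.064,0.295,-0.085],"yaw":-0.43},{"slide":[-0.064,0.295,-0.105],"yaw":-0.43},{"slide":[-0.064,0.295,-0.12],"yaw":-0.43},{"slide":[-0.064,0.295,-0.126],"yaw":-0.43},{"slide":[-0.064,0.295,-0.131],"yaw":-0.43},{"slide":[-0.064,0.295,-0.135],"yaw":-0.43},{"slide":[-0.064,0.295,-0.137],"yaw":-0.43},{"slide":[-0.064,0.295,-0.138],"yaw":-0.43}]'
python3 -m inch '[{"slide":[0,0,0],"yaw":0},{"slide":[0,0,-0.001],"yaw":0},{"slide":[0,0,-0.001],"yaw":0}]'
```

```text
clock: 19.7
position: [0.5734, 0.2151, 0.0579]
ee_rot: [0.693, 0.721, 0.0, 0.0]
ft_force: [0.1, -0.3, -1.7]
grip_width: 0.58
grasp_force: 42.3
clock: 19.95
position: [0.5732, 0.2151, 0.0567]
ee_rot: [0.693, 0.721, 0.0, 0.0]
ft_force: [0.1, 0.4, -2.1]
grip_width: 0.582
grasp_force: 42.3
```

```bash
python3 -m inch '[{"slide":[0,0,-0.001],"yaw":0},{"slide":[0,0,-0.002],"yaw":0},{"slide":[0,0,-0.002],"yaw":0}]'
python3 -m inch '[{"slide":[0,0,0],"yaw":0},{"slide":[0,0,0],"yaw":0},{"slide":[0,0,0],"yaw":0},{"slide":[0,0,0],"yaw":0},{"slide":[0,0,0],"yaw":0},{"slide":[0,0,0],"yaw":0},{"slide":[0,0,0.03],"yaw":0},{"slide":[0,0,0.06],"yaw":0},{"slide":[0,0,0.09],"yaw":0},{"slide":[0,-0.02,0.12],"yaw":-0.1},{"slide":[0,-0.05,0.13],"yaw":-0.2},{"slide":[0.01,-0.085,0.13],"yaw":-0.3},{"slide":[0.02,-0.12,0.13],"yaw":-0.4},{"slide":[0.03,-0.155,0.13],"yaw":-0.5},{"slide":[0.031,-0.19,0.13],"yaw":-0.6},{"slide":[0.031,-0.225,0.13],"yaw":-0.7},{"slide":[0.031,-0.258,0.13],"yaw":-0.7},{"slide":[0.031,-0.258,0.13],"yaw":-0.7},{"slide":[0.031,-0.258,0.13],"yaw":-0.7},{"slide":[0.031,-0.258,0.13],"yaw":-0.7}]' 0
python3 - <<'E'
from h import *
c=snap('wrist','w5'); d=snap('side','s5')
a=cv2.imread('pics/w5.png');b=cv2.resize(cv2.imread('pics/s5.png')[210:390,40:260],None,fx=2,fy=2)
cv2.imwrite('pics/m5.png',np.hstack([a[:,100:460],cv2.resize(b,(440,420))]))
t=-.66
print(w2px(c,(.6045,-.043,.04)),w2px(c,(.6045+.065*np.cos(t),-.043+.065*np.sin(t),.009)))
E
```

```text
clock: 20.2
position: [0.5733, 0.2152, 0.0565]
ee_rot: [0.693, 0.721, 0.0, 0.0]
ft_force: [-7.8, -3.8, 17.0]
grip_width: 0.577
grasp_force: 44.5
clock: 21.87
position: [0.604, -0.0423, 0.1843]
ee_rot: [0.898, 0.44, 0.0, -0.0]
ft_force: [0.0, 1.3, -0.6]
grip_width: 1.0
grasp_force: 0.0
[279.87149916 196.50815918] [344.83615595 187.99826619]
```

View pics/m5.png

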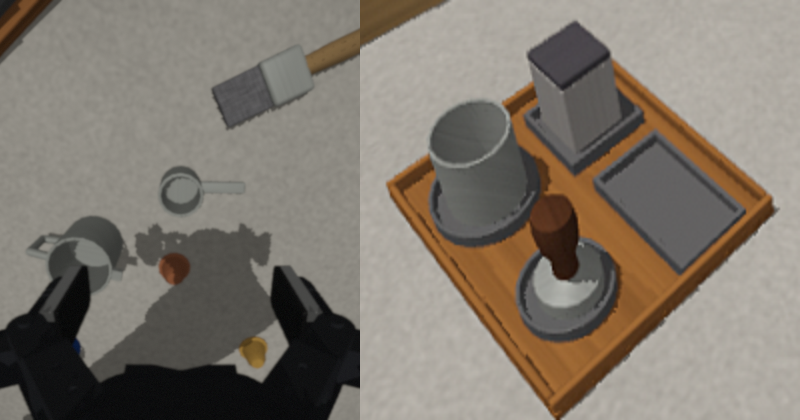

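The tin is seated square in its holder. The scoop's handle tip is at (345,188), exactly as predicted. I'll zoom in to read the bowl rim.

```bash
python3 - <<'E'
from h import *
big('w5',240,140,370,240,'c5',6)
E
```

```text
(no output)
```

View pics/c5.png

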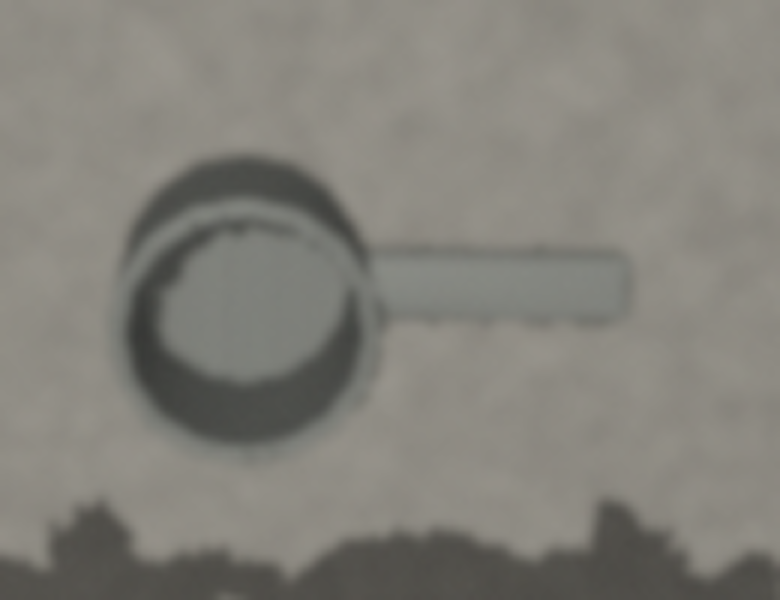

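```bash
python3 -m inch '[{"slide":[0.002,0,-0.03],"yaw":0},{"slide":[0.002,0,-0.06],"yaw":0},{"slide":[0.002,0,-0.09],"yaw":0},{"slide":[0.002,0,-0.115],"yaw":0},{"slide":[0.002,0,-0.135],"yaw":0},{"slide":[0.002,0,-0.15],"yaw":0},{"slide":[0.002,0,-0.158],"yaw":0},{"slide":[0.002,0,-0.158],"yaw":0},{"slide":[0.002,0,-0.158],"yaw":0}]'
python3 -m inch '[{"slide":[0,0,0],"yaw":0},{"slide":[0,0,0],"yaw":0},{"slide":[0,0,0],"yaw":0},{"slide":[0,0,0],"yaw":0},{"slide":[0,0,0],"yaw":0},{"slide":[0,0,0],"yaw":0},{"slide":[0,0,0],"yaw":0},{"slide":[0,0,0],"yaw":0},{"slide":[0,0,0],"yaw":0},{"slide":[0,0,0.02],"yaw":0},{"slide":[0,0,0.05],"yaw":0},{"slide":[0,0,0.08],"yaw":0},{"slide":[0,0,0.11],"yaw":0},{"slide":[0,0,0.13],"yaw":0},{"slide":[0,0,0.15],"yaw":0},{"slide":[0,0,0.15],"yaw":0}]' 255 25
```

```text
clock: 22.72
position: [0.6063, -0.0422, 0.0267]
ee_rot: [0.898, 0.44, 0.0, -0.0]
ft_force: [0.1, 0.2, 0.2]
grip_width: 1.002
grasp_force: 0.0
clock: 24.05
position: [0.6079, -0.0431, 0.1809]
ee_rot: [0.898, 0.44, 0.003, 0.001]
ft_force: [1.9, -0.0, 0.4]
grip_width: 0.47
grasp_force: 25.6
```

```bash
python3 -m inch '[{"slide":[-0.01,0.02,0],"yaw":0.06},{"slide":[-0.025,0.04,0],"yaw":0.12},{"slide":[-0.04,0.06,0],"yaw":0.18},{"slide":[-0.055,0.08,0],"yaw":0.25},{"slide":[-0.07,0.105,0],"yaw":0.32},{"slide":[-0.085,0.13,0],"yaw":0.4},{"slide":[-0.1,0.155,0],"yaw":0.47},{"slide":[-0.115,0.18,0],"yaw":0.54},{"slide":[-0.13,0.205,0],"yaw":0.6},{"slide":[-0.145,0.23,0],"yaw":0.66},{"slide":[-0.16,0.245,0],"yaw":0.7},{"slide":[-0.169,0.2525,-0.02],"yaw":0.7},{"slide":[-0.169,0.2525,-0.05],"yaw":0.7},{"slide":[-0.169,0.2525,-0.08],"yaw":0.7},{"slide":[-0.169,0.2525,-0.1],"yaw":0.7},{"slide":[-0.169,0.2525,-0.11],"yaw":0.7},{"slide":[-0.169,0.2525,-0.11],"yaw":0.7}]'
python3 - <<'E'
from h import *
c=snap('wrist','w6'); d=snap('side','s6')
a=cv2.imread('pics/w6.png');b=cv2.resize(cv2.imread('pics/s6.png')[190:390,40:260],None,fx=2,fy=2)
cv2.imwrite('pics/m6.png',np.hstack([a[:,100:460],cv2.resize(b,(440,420))]))
E
```

```text
clock: 25.47
position: [0.4355, 0.2085, 0.0642]
ee_rot: [0.693, 0.721, -0.002, -0.001]
ft_force: [-0.5, 0.4, -0.2]
grip_width: 0.475
grasp_force: 25.6
```

View pics/m6.png

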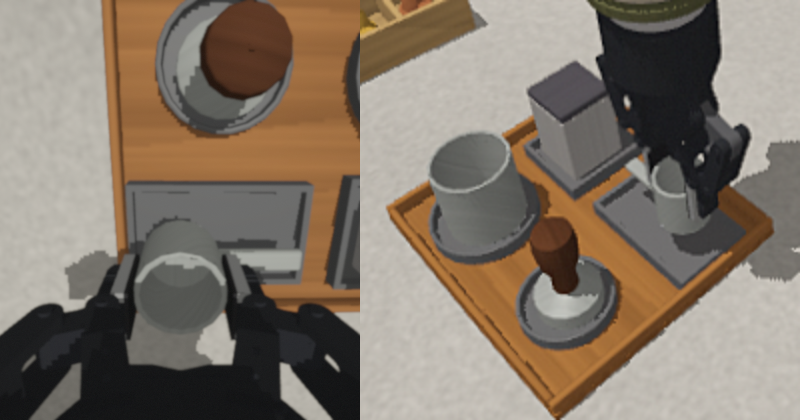

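The scoop hangs level over the oblong holder with its handle at (400,262), parallel to the long side. Lowering it.

```bash
python3 -m inch '[{"slide":[0.001,0.001,-0.007],"yaw":0},{"slide":[0.001,0.001,-0.014],"yaw":0},{"slide":[0.001,0.001,-0.02],"yaw":0},{"slide":[0.001,0.001,-0.024],"yaw":0},{"slide":[0.001,0.001,-0.026],"yaw":0},{"slide":[0.001,0.001,-0.027],"yaw":0},{"slide":[0.001,0.001,-0.027],"yaw":0}]'
python3 - <<'E'
from h import *
c=load('w6');print(px2w(c,402,262,.0435))
E
```

```text
clock: 26.15
position: [0.438, 0.2105, 0.0392]
ee_rot: [0.693, 0.721, -0.0, -0.0]
ft_force: [-1.3, 0.5, -1.5]
grip_width: 0.473
grasp_force: 25.6
[0.50169906 0.20902538 0.0435    ]
```

```bash
python3 -m inch '[{"slide":[0,0,-0.001],"yaw":0},{"slide":[0,0,-0.002],"yaw":0},{"slide":[0,0,-0.002],"yaw":0}]'
```

```text
clock: 26.4
position: [0.438, 0.2105, 0.0373]
ee_rot: [0.693, 0.721, 0.0, 0.0]
ft_force: [1.0, 0.6, -0.0]
grip_width: 0.472
grasp_force: 25.6
```

```bash
python3 -m inch '[{"slide":[0,0,-0.001],"yaw":0},{"slide":[0,0,-0.0015],"yaw":0},{"slide":[0,0,-0.0015],"yaw":0}]'
```

```text
clock: 26.65
position: [0.4381, 0.2106, 0.0371]
ee_rot: [0.693, 0.721, 0.0, 0.0]
ft_force: [-6.7, -4.2, 17.3]
grip_width: 0.468
grasp_force: 27.7
```

```bash
python3 -m inch '[{"slide":[0,0,0.001],"yaw":0},{"slide":[0,0,0.001],"yaw":0},{"slide":[0,0,0.001],"yaw":0},{"slide":[0,0,0.001],"yaw":0},{"slide":[0,0,0.001],"yaw":0},{"slide":[0,0,0.001],"yaw":0},{"slide":[0,0,0.001],"yaw":0},{"slide":[0,0,0.02],"yaw":0},{"slide":[0,0,0.05],"yaw":0},{"slide":[0,0,0.08],"yaw":0},{"slide":[0,0,0.11],"yaw":0},{"slide":[0,0,0.14],"yaw":0},{"slide":[0.02,-0.02,0.17],"yaw":0},{"slide":[0.05,-0.04,0.19],"yaw":0},{"slide":[0.07,-0.06,0.2],"yaw":0},{"slide":[0.08,-0.08,0.2],"yaw":0},{"slide":[0.08,-0.08,0.2],"yaw":0},{"slide":[0.08,-0.08,0.2],"yaw":0}]' 0
python3 - <<'E'
from h import *
c=snap('wrist','w7'); d=snap('side','s7')
a=cv2.imread('pics/w7.png');b=cv2.resize(cv2.imread('pics/s7.png')[110:390,40:400],None,fx=1.22,fy=1.5)
cv2.imwrite('pics/m7.png',np.hstack([a[:,100:460],cv2.resize(b,(440,420))]))
E
```

```text
clock: 28.15
position: [0.5183, 0.1293, 0.2355]
ee_rot: [0.694, 0.72, -0.0, -0.0]
ft_force: [-0.5, -0.0, 0.5]
grip_width: 1.003
grasp_force: 0.0
```

View pics/m7.png

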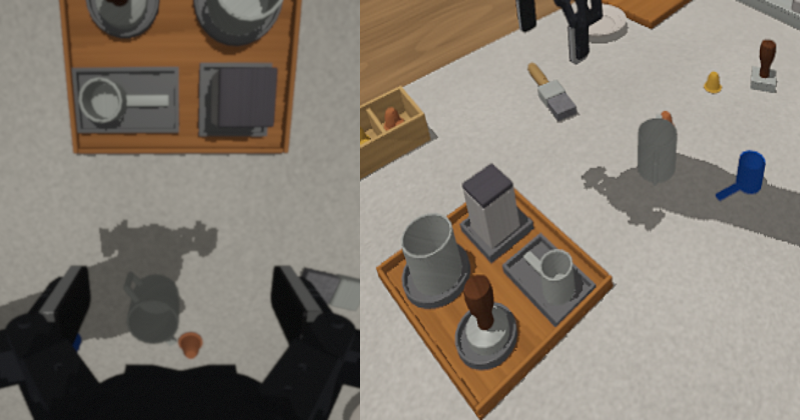

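All four items are upright in their holders, with the scoop bowl at (100,100) and its handle lying along the oblong holder. The jug, stamp and blue scoop haven't moved.

```bash
python3 -c "
from workcell import *
print(hand_in())"
```

```text
the job is handed in; nothing more can be done
None
```

The job is handed in at about 28 s on the robot clock: the final pictures show the tamper, cup, tin and scoop upright in their holders, with the stamp, jug and blue scoop left where they were.

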